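Clear the headphones off the mic stand, then raise its tube and hold it

ROBOT

A 6-joint arm with a two-finger parallel gripper is mounted at the origin on the work surface. World frame = base frame: x ahead of the robot, y to its left, z up, the work surface at z = 0. Lengths are in mm, angles in rad, forces in N, time in s.
With the tool pointing down it reaches from about 275 to 850 mm from the base axis. Payload 19 kg.
Tool frame: the origin (TCP) lies at the very end of the fingers, on their centre line; the grasp point (between the pads) lies 19 mm behind it; x points along the fingers, z is the direction in which the jaws open and shut, and the axes are right-handed (so a half turn about x gives the same grasp; the last joint's range is limited). The gripper opens to 85 mm and grips with 20 to 120 N. Pads are 22 mm wide; open, the fingers measure 114 mm over their backs; the gripper's body (76 mm by 85 mm) begins 54 mm behind the grasp point. The pads swing forward as they close: fully open they stand 13 mm farther back than shut.
Start: joints at [-1.483, 0.15, 1.437, -0, 1.554, -0.134], TCP at [126.468, -560.889, 231.267] pointing down, gripper open.
Joint ranges: [-2.8, 2.8], [-0.68, 2.1], [0.12, 2.68], [-1.39, 4.53], [0.16, 2.79], [-2.81, 2.81]. Speed limits (rad/s): [1.89, 1.89, 2.22, 3.01, 3.01, 3.01].

INTERFACE

Orientations are given as a unit quaternion [w, x, y, z].
In Python, from cell import manip, optics gives the robot as it stands. The module is installed in compiled form; this text tells all that it offers.
- The arm moves only by the shell command python3 -m crank 'ROWS' [FORCE]. ROWS is JSON, a list of rows, each an object with "slide": the shift along the tool's x, y, z in m, a list of three; "angular": the turn, a rotation vector about the tool's x, y, z in rad, a list of three; "claw": the opening, from -1 (shut) to 1 (fully open), so that 0 is half open. A call has 1 to 12 rows; each row shifts and turns the commanded pose from where the row before left it, along the tool's axes as they then stand; what a row does not reach is not made up. A row lasts 1/10 s, in which the tool goes at most 50 mm and 8.59 degrees, less where a joint would pass 70% of its speed; a pose out of reach is approached as far as the arm can. A call with a gripper value outside its range is refused whole. The fingers move at their own pace and stop on an object; FORCE is the grip in N (left out, the last holds). Time passes only in rows, so rows that do not move let the fingers close. It gives the time, the measured TCP pose, the force and the opening at its end, in the units of the state.
- manip.get_obs(): the state, without advancing time (a new reading comes with each control period).
- optics.snapshot(name): name is "scene" or "top"; returns a dict with "frame" (480x640x3 uint8, red, green, blue), "fx", "fy", "cx", "cy" (pixels), "dist" ([k1, k2, p1, p2, k3] as OpenCV has them; the pictures are not rectified), "world_to_cam" (4x4, takes a point from world to camera coordinates). Camera axes: x right, y down, z forward; pixel columns grow to the right and rows downward; lengths in mm; the calibration is good to about 2 mm. A picture is of the moment at which its call begins. There is no depth.
- manip.hand_in(): hands the job in, once; it reports no verdict.
The state is a dict: "time_s": time; "qpos": joint angles; "dq": joint speeds; "joint_efforts": joint torques, N m; "tool_pos": TCP position; "tool_rot": TCP orientation; "ft_force": force on the tool from outside, world axes, zero at the start; "torque": the same for the moment, N m; "width": opening from 0.0 (shut) to 1.0 (fully open).
Only numpy, scipy, OpenCV 4.12 (cv2) and the standard library are available. Lean on these libraries where they do the work, as an engineer would, in place of code of your own. Each camera call takes 0.05 s, during which the arm holds its last target. There are 200 camera calls.

TASK

Someone has hung the headphones over the bare mic stand: lift them off and hang them on the headphone stand's wooden cradle. Then pull the mic stand's loose inner tube gently straight up out of its collar until its top is level with the top of the other mic stand, leaving the stand's base standing where it is, and finish still holding the tube there so that I can tighten the collar. Leave the other mic stand and everything else on the table alone.

Things in the scene. Friction and masses are not known exactly. Their poses are not given: they have to be found in the camera images.
- headphones: Black rigid headphones, 0.2-0.3 kg, hung over the tube's top. Origin: underside of the headband's crown, which rests on the tube. x cup to cup, y across the band, z up. Band 36 wide, 8 thick, flat to 13 either side of the crown, then an arch (xz plane) of inner radius 78, open along y. Cups 86 across, z -97 to -183, inner faces 42 and outer 86 off the middle; nothing between them.
- mic_stand: Desk mic stand to be raised, 2.6 kg, loose on the table. Round black base 140 wide, 13-20 high; outer tube 25 wide; black ribbed collar 35 wide, 112 to 165 high. The collar is loosened, so the inner tube slides freely in it and drops back when let go. Origin: centre of the base's underside; z up the bore. At the start its x and the headphones' x agree.
- tube: Steel inner tube of that stand, 16 in diameter, 215 long, 0.14-0.28 kg, loose in a straight bore 17.2 wide whose floor is 20 above the table, so 70 stands out of the collar at first. Origin: centre of its lower end; z up along it.
- tube_top (a point): Centre of the top end of that inner tube, 215 above its lower end; 235 above the table at the start.
- collar_rim (a point): Centre of the collar's upper rim, where the tube comes out, 165 above the table.
- phone_stand: Headphone stand, 0.95 kg, free standing: aluminium foot 120 in diameter, 14 wide post, wooden cradle on top. Origin: centre of the underside of the foot. x = along the cradle: the headphones hang with their x (cup to cup) along the stand's x, either way round.
- cradle_top (a point): Middle of the top of the wooden cradle, 235 above the table, with the headphone stand's axes. The cradle is a bar 20 wide (y) and 14 thick, flat for 13 either side of the middle along x and then falling at 20 degrees to 38 either side; the headband rests on it.
- other_stand: The other mic stand, same make and sizes, its collar tight, standing near the keyboard: only a measure, not to be touched. Origin: centre of the base's underside.
- other_top (a point): Centre of the top end of the other mic stand's inner tube, 275 to 320 above the table: the height to match.
- water_bottle: Bystander: clear water bottle with a blue cap, 64 in diameter, 205 high, standing. Origin: centre of its underside.
- tumbler: Bystander: blue tumbler with lid, 86 in diameter, 175 high, standing. Origin: centre of its underside.
- handheld_mic: Bystander: black handheld microphone lying on the table, 175 long along its x, head (to +x) 50 in diameter, lying between the two stands. Origin: on the table under the middle of its length.
- tape_roll: Bystander: yellow roll of tape lying flat, 100 in diameter, 25 high. Origin: centre of its underside.
- tambourine: Bystander: red tambourine lying flat, 200 in diameter, 45 high. Origin: centre of its underside.
Mind the look-alikes: they are no part of the job. What is shaped like the headphones but yellow is not meant.

How it is judged:
By the outcome, as a careful person would: the job done as asked, in the order asked, and still so for the second after the job is handed in, while the arm keeps its last pose, push and grip.
It also fails if it takes over 64 s, if anything falls off the work surface, if the arm or the gripper's body presses on something with over 40 N, if the wrist force passes 120 N, or if a joint passes its speed limit or range.

## Working session

There is one attempt and no reset: what is moved stays moved. The work goes in short steps, Python scripts to look and compute and a shell command to move; the robot and the scene stay as the last step left them, time stands still between calls to the robot, and variables do not carry over. Pictures are saved under pics/ and viewed, about 8 in all and at most 12, crops included, and the job is handed in when it is done.

```bash
mkdir -p pics; cat > h.py <<'E'
import numpy as np, cv2
from cell import manip, optics
def snap(n,f=None):
    s=optics.snapshot(n)
    if f: cv2.imwrite('pics/'+f,s['frame'][:,:,::-1])
    return s
def K(s): return np.array([[s['fx'],0,s['cx']],[0,s['fy'],s['cy']],[0,0,1.]])
def ray(s,u,v):
    p=cv2.undistortPoints(np.array([[[u,v]]],float),K(s),np.array(s['dist'],float))[0,0]
    M=np.array(s['world_to_cam']);R=M[:3,:3];o=-R.T@M[:3,3]
    d=R.T@np.array([p[0],p[1],1]);return o,d/np.linalg.norm(d)
def plane(s,u,v,z):
    o,d=ray(s,u,v);return o+d*(z-o[2])/d[2]
def tri(a,pa,b,pb):
    o1,d1=ray(a,*pa);o2,d2=ray(b,*pb)
    t=np.linalg.lstsq(np.c_[d1,-d2],o2-o1,rcond=None)[0]
    x,y=o1+d1*t[0],o2+d2*t[1];return (x+y)/2,np.linalg.norm(x-y)
def proj(s,P):
    M=np.array(s['world_to_cam'])
    return cv2.projectPoints(np.array(P,float).reshape(-1,3),cv2.Rodrigues(M[:3,:3])[0],M[:3,3],K(s),np.array(s['dist'],float))[0][:,0]
E
python3 - <<'E'
from h import *
for n in('scene','top'):
    s=snap(n,n+'0.png');o,d=ray(s,320,240);print(n,s['fx'],o.round(),d.round(2))
o=manip.get_obs();print({k:np.round(v,3) for k,v in o.items()})
E
```

```text
scene 494.6237470193808 [1102. -697.  697.] [-0.54  0.66 -0.53]
top 465.56786307181994 [ 445.  -29. 1233.] [ 0.08  0.01 -1.  ]
{'time_s': np.float64(0.1), 'qpos': array([-1.483,  0.151,  1.438, -0.   ,  1.554, -0.134]), 'dq': array([-0.001, -0.   , -0.   , -0.001, -0.   ,  0.001]), 'joint_efforts': array([ 6.0000e-03, -7.1437e+01, -5.7179e+01,  0.0000e+00,  7.0000e-03,
        0.0000e+00]), 'tool_pos': array([ 126.45 , -560.725,  230.777]), 'tool_rot': array([ 0.552,  0.442,  0.553, -0.441]), 'ft_force': array([-0.318,  0.34 ,  1.107]), 'torque': array([ 0.009,  0.004, -0.034]), 'width': np.float64(1.001)}
```

View pics/scene0.png

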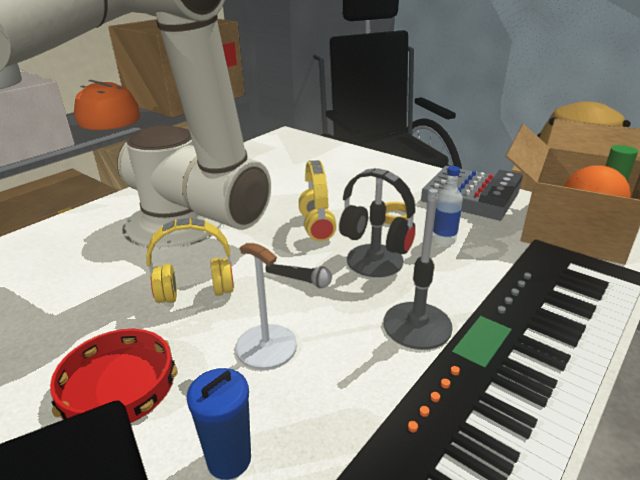

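View pics/top0.png

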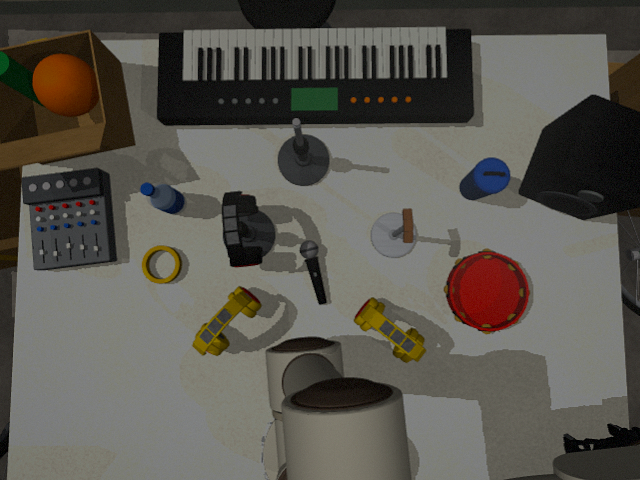

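The scene picture shows black headphones on the mic stand at (377,185), yellow look-alikes at (318,200) and (190,260), the cradle at (258,253), and the other stand's top near (432,190). In the top picture the black headphones are at (238,230), the yellow pairs at (227,320) and (390,330), the cradle at (408,225), and the other stand's top at (297,122). I choose the black pair and check it in a close crop.

```bash
python3 - <<'E'
import cv2,numpy as np
t=cv2.imread('pics/top0.png');s=cv2.imread('pics/scene0.png')
def c(i,x,y,w,h,W,H):return cv2.resize(i[y:y+h,x:x+w],(W,H),interpolation=cv2.INTER_CUBIC)
a=c(t,200,180,100,100,400,400);a=np.clip(a*1.8,0,255).astype('uint8')
b=c(s,330,150,100,100,400,400)
d=c(t,360,190,100,50,400,200);d=np.clip(d*1.5,0,255).astype('uint8');e=c(s,225,230,100,50,400,200)
cv2.imwrite('pics/c1.png',np.vstack([np.hstack([a,b]),np.hstack([d,e])]))
E
```

```text
(no output)
```

View pics/c1.png

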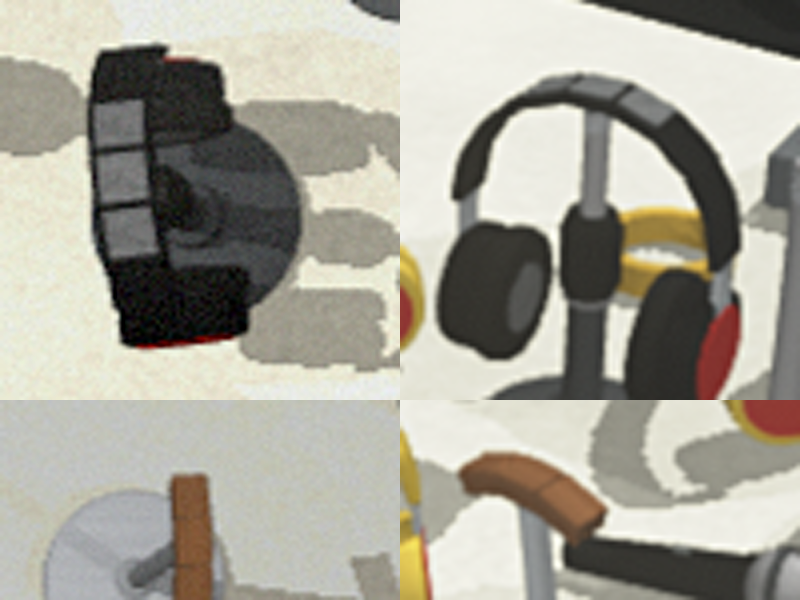

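The crop confirms the choice: black band with grey patches, crown patch at top px (231,224), resting on the bare tube. The cradle's upper end is at top px (408,209).

```bash
python3 - <<'E'
from h import *
t=snap('top');s=snap('scene')
P=lambda *a:plane(t,*a).round(1)
c=lambda x,y:(200+x/4,180+y/4)
print('crown',P(*c(124,178),243),'scene',tri(t,c(124,178),s,(330+597/4-100,150+88/4)))
for q in[(118,124),(132,232)]:print('patch joins/ends',P(*c(*q),241))
for q in[(92,150),(150,150),(97,205),(155,205)]:print('edges',P(*c(*q),242))
# brown
f=t['frame'];hsv=cv2.cvtColor(f,cv2.COLOR_RGB2HSV)
m=cv2.inRange(hsv,(3,90,40),(18,255,200))
w=np.zeros_like(m);w[195:255,395:425]=255;m&=w
cn=max(cv2.findContours(m,0,2)[0],key=cv2.contourArea);r=cv2.minAreaRect(cn);print('cradle',r);b=cv2.boxPoints(r);print(b)
print('corners',[P(*q,230) for q in b],'ctr',P(*r[0],233))
# foot
hsvd=f.astype(int);
print('foot ctr',P(391.5,235,3))
# other top
T=np.clip(f[105:195,265:345]*1.8,0,255).astype('uint8');T=cv2.resize(T,(400,450),interpolation=2)
S=cv2.resize(s['frame'][165:240,395:465],(400,450),interpolation=2)
cv2.imwrite('pics/c2.png',np.hstack([T,S])[:,:,::-1])
M=np.array(t['world_to_cam']);print(M.round(2))
E
```

```text
crown [561.6 174.6 243. ] scene (array([562.25995176, 175.38300256, 240.48081297]), np.float64(0.9110104017140205))
patch joins/ends [591.2 178.5 241. ]
patch joins/ends [532.6 170.4 241. ]
edges [577.  192.2 242. ]
edges [576.8 160.9 242. ]
edges [547.2 189.2 242. ]
edges [547.  157.9 242. ]
cradle ((407.5, 225.5), (33.0, 9.0), 90.0)
[[403. 209.]
 [412. 209.]
 [412. 242.]
 [403. 242.]]
corners [array([ 594.3, -196.7,  230. ]), array([ 594.1, -216.1,  230. ]), array([ 522.3, -214.5,  230. ]), array([ 522.5, -195.2,  230. ])] ctr [ 557.8 -205.1  233. ]
foot ctr [ 558.8 -202.7    3. ]
[[-1.00000e-02 -1.00000e+00 -2.00000e-02 -7.80000e+00]
 [-1.00000e+00  1.00000e-02 -9.00000e-02  5.48430e+02]
 [ 9.00000e-02  1.00000e-02 -1.00000e+00  1.19126e+03]
 [ 0.00000e+00  0.00000e+00  0.00000e+00  1.00000e+00]]
```

View pics/c2.png

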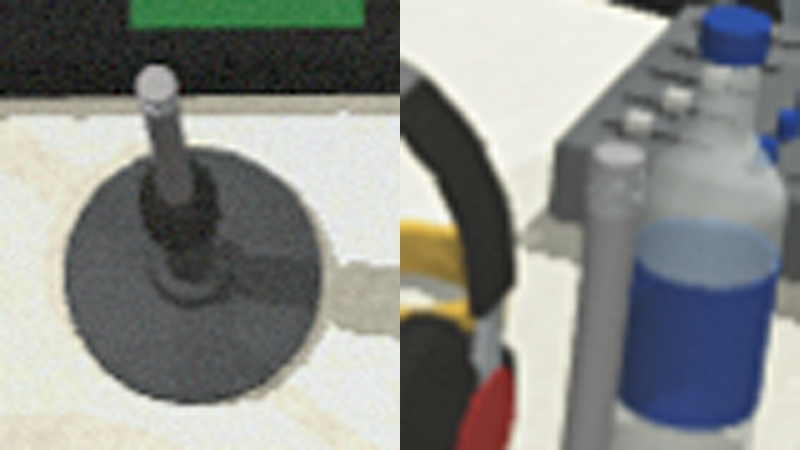

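```bash
cat >> h.py <<'E'
from scipy.spatial.transform import Rotation as Ro
def pose():
    o=manip.get_obs();q=o['tool_rot'];return np.array(o['tool_pos']),Ro.from_quat([q[1],q[2],q[3],q[0]]),o
def plan(target,jaw_deg):
    """jaw_deg: world angle of jaw axis (tool z) with tool down; prints turn about tool x and slide after it (m)"""
    p,R,o=pose();M=R.as_matrix()
    a=np.radians(jaw_deg);best=None
    for a in(a,a+np.pi):
        z=np.array([np.cos(a),np.sin(a),0]);x=np.array([0,0,-1.]);G=np.c_[x,np.cross(z,x),z]
        rv=(R.inv()*Ro.from_matrix(G)).as_rotvec()
        print('jaw',round(np.degrees(a)),'turn',rv.round(4),'slide(after turn)',(G.T@(np.array(target)-p)/1000).round(4),'q6',o['qpos'][5].round(2))
def st():
    p,R,o=pose();M=R.as_matrix()
    print('t',o['time_s'],'p',p.round(1),'jaw deg',np.degrees(np.arctan2(M[1,2],M[0,2])).round(1),'x',M[:,0].round(3),'F',np.round(o['ft_force'],1),'w',round(o['width'],3),'q',np.round(o['qpos'],2))
E
python3 - <<'E'
from h import *
t=snap('top');s=snap('scene')
print('other top',tri(t,(296.4,121.4),s,(433.2,190.8)))
b=plane(t,303.6,160,14);print('other base',b)
# height from vertical line over base for each view
for c,px in((t,(296.4,121.4)),(s,(433.2,190.8))):
    z=np.arange(270,325,.5);q=proj(c,[[b[0],b[1],k] for k in z]);i=np.argmin(np.linalg.norm(q-px,axis=1));print(z[i],q[i]-px)
# mic_stand base in top: right arc etc
for n,C in((('mic base'),[(300,215),(255,130),(262,300),(285,165),(293,255)]),):
    pts=np.array([plane(t,200+x/4,180+y/4,13)[:2] for x,y in C])
    A=np.c_[2*pts,np.ones(len(pts))];x=np.linalg.lstsq(A,(pts**2).sum(1),rcond=None)[0];print(n,x[:2],np.sqrt(x[2]+x[:2]@x[:2]))
st();plan((562,175,330),97)
E
```

```text
other top (array([764.02758562,  29.62875183, 311.12779272]), np.float64(0.8221825035149309))
other base [760.46784751  29.13685922  14.        ]
320.0 [-0.14692795  0.0612218 ]
311.0 [-2.22527205 -0.32284746]
mic base [561.48386604 177.54708571] 72.07394325290296
t 0.3 p [ 126.4 -560.8  231.1] jaw deg -77.3 x [-0.  0. -1.] F [ 0.4  0.7 -0.8] w 1.002 q [-1.48  0.15  1.44 -0.    1.55 -0.13]
jaw 97 turn [-3.042e+00  0.000e+00 -7.000e-04] slide(after turn) [-0.0989 -0.522   0.6773] q6 -0.13
jaw 277 turn [ 0.0996 -0.0005 -0.    ] slide(after turn) [-0.0989  0.522  -0.6773] q6 -0.13
```

```bash
python3 -m crank '[{"slide":[-0.04,0,0],"angular":[0.05,0,0],"claw":1},{"slide":[-0.04,0,0],"angular":[0.05,0,0],"claw":1},{"slide":[-0.019,0.03,-0.02],"angular":[0,0,0],"claw":1},{"slide":[0,0.035,-0.03],"angular":[0,0,0],"claw":1},{"slide":[0,0.035,-0.03],"angular":[0,0,0],"claw":1},{"slide":[0,0.035,-0.03],"angular":[0,0,0],"claw":1},{"slide":[0,0.035,-0.03],"angular":[0,0,0],"claw":1},{"slide":[0,0.035,-0.03],"angular":[0,0,0],"claw":1},{"slide":[0,0.035,-0.03],"angular":[0,0,0],"claw":1},{"slide":[0,0.035,-0.03],"angular":[0,0,0],"claw":1},{"slide":[0,0.035,-0.03],"angular":[0,0,0],"claw":1},{"slide":[0,0.035,-0.03],"angular":[0,0,0],"claw":1}]'; python3 -m crank '[{"slide":[0,0.03,-0.035],"angular":[0,0,0],"claw":1},{"slide":[0,0.03,-0.035],"angular":[0,0,0],"claw":1},{"slide":[0,0.03,-0.035],"angular":[0,0,0],"claw":1},{"slide":[0,0.03,-0.035],"angular":[0,0,0],"claw":1},{"slide":[0,0.03,-0.035],"angular":[0,0,0],"claw":1},{"slide":[0,0.025,-0.035],"angular":[0,0,0],"claw":1},{"slide":[0,0,-0.04],"angular":[0,0,0],"claw":1},{"slide":[0,0,-0.04],"angular":[0,0,0],"claw":1},{"slide":[0,0,0],"angular":[0,0,0],"claw":1}]'; python3 -c "
from h import *
st();plan((562,175,330),97)"
```

```text
time_s: 1.5
tool_pos: [434.6, -229.4, 330.5]
tool_rot: [0.53, 0.469, 0.529, -0.469]
ft_force: [0.7, -1.7, -0.8]
width: 0.999
time_s: 2.4
tool_pos: [571.5, 82.0, 330.4]
tool_rot: [0.53, 0.468, 0.531, -0.467]
ft_force: [0.3, -0.5, 0.2]
width: 1.006
t 2.4 p [571.5  82.  330.4] jaw deg -82.8 x [-0.     0.001 -1.   ] F [ 0.3 -0.5  0.2] w 1.006 q [0.01 0.14 1.25 0.   1.75 1.45]
jaw 97 turn [-3.1379e+00 -0.0000e+00 -1.8000e-03] slide(after turn) [ 0.0004 -0.0019  0.0935] q6 1.45
jaw 277 turn [ 0.0037 -0.0011  0.    ] slide(after turn) [ 0.0004  0.0019 -0.0935] q6 1.45
```

```bash
python3 -m crank '[{"slide":[0,0.002,-0.045],"angular":[0,0,0],"claw":1},{"slide":[0,0,-0.045],"angular":[0,0,0],"claw":1},{"slide":[0,0,-0.003],"angular":[0,0,0],"claw":1},{"slide":[0.02,0,0],"angular":[0,0,0],"claw":1},{"slide":[0.03,0,0],"angular":[0,0,0],"claw":1},{"slide":[0.03,0,0],"angular":[0,0,0],"claw":1},{"slide":[0.02,0,0],"angular":[0,0,0],"claw":1},{"slide":[0.01,0,0],"angular":[0,0,0],"claw":1},{"slide":[0,0,0],"angular":[0,0,0],"claw":1}]'; python3 -c "
from h import *
st();t=snap('top');s=snap('scene')
T=np.clip(t['frame'][170:290,190:310]*1.8,0,255).astype('uint8')
S=s['frame'][130:250,320:440]
cv2.imwrite('pics/c3.png',cv2.resize(np.hstack([T,S]),(800,400),interpolation=2)[:,:,::-1])"
```

```text
time_s: 3.3
tool_pos: [562.6, 170.0, 219.4]
tool_rot: [0.529, 0.468, 0.53, -0.469]
ft_force: [-0.4, -0.2, -0.5]
width: 1.005
t 3.3 p [562.6 170.  219.4] jaw deg -83.0 x [-0.002 -0.    -1.   ] F [-0.4 -0.2 -0.5] w 1.005 q [ 0.16  0.18  1.42 -0.    1.54  1.61]
```

View pics/c3.png

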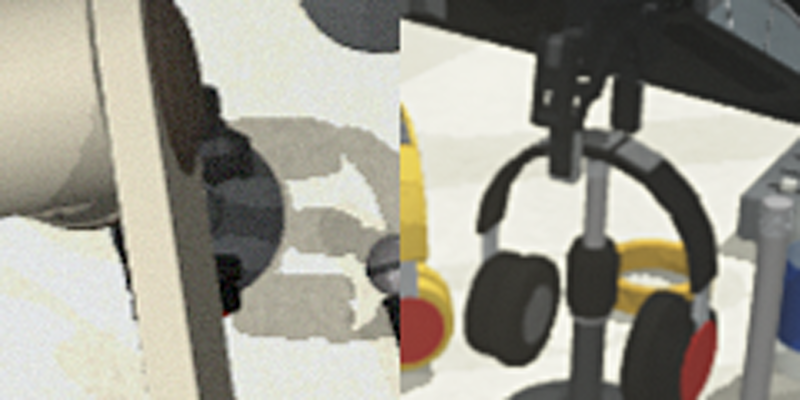

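The picture shows the fingers straddling the crown (near finger at crop (565,150), far one at (627,110), their middle on the tube). I'll shift 5 mm in y, then close.

```bash
python3 -m crank '[{"slide":[0.002,0,-0.005],"angular":[0,0,0],"claw":1},{"slide":[0,0,0],"angular":[0,0,0],"claw":-0.2},{"slide":[0,0,0],"angular":[0,0,0],"claw":-0.5},{"slide":[0,0,0],"angular":[0,0,0],"claw":-0.7},{"slide":[0,0,0],"angular":[0,0,0],"claw":-0.7},{"slide":[0,0,0],"angular":[0,0,0],"claw":-0.7},{"slide":[0,0,0],"angular":[0,0,0],"claw":-0.7}]' 45; python3 -c "
from h import *
st()"
```

```text
time_s: 4.1
tool_pos: [562.4, 175.6, 218.7]
tool_rot: [0.53, 0.469, 0.529, -0.468]
ft_force: [-0.5, 1.9, 5.0]
width: 0.412
t 4.1 p [562.4 175.6 218.7] jaw deg -83.0 x [ 0.001  0.    -1.   ] F [-0.5  1.9  5. ] w 0.412 q [0.17 0.18 1.42 0.   1.53 1.62]
```

```bash
python3 -m crank '[{"slide":[-0.005,0,0],"angular":[0,0,0],"claw":-0.7},{"slide":[-0.01,0,0],"angular":[0,0,0],"claw":-0.7},{"slide":[-0.01,0,0],"angular":[0,0,0],"claw":-0.7},{"slide":[-0.015,0,0],"angular":[0,0,0],"claw":-0.7},{"slide":[-0.01,0,0],"angular":[0,0,0],"claw":-0.7},{"slide":[0,0,0],"angular":[0,0,0],"claw":-0.7}]' 45; python3 -c "
from h import *
st();t=snap('top');s=snap('scene')
T=np.clip(t['frame'][170:290,190:310]*1.8,0,255).astype('uint8')
S=s['frame'][130:250,320:440]
cv2.imwrite('pics/c4.png',cv2.resize(np.hstack([T,S]),(800,400),interpolation=2)[:,:,::-1])"
```

```text
time_s: 4.7
tool_pos: [562.7, 175.6, 270.4]
tool_rot: [0.53, 0.469, 0.529, -0.468]
ft_force: [0.7, 0.7, -2.4]
width: 0.413
t 4.7 p [562.7 175.6 270.4] jaw deg -83.0 x [ 0.003  0.001 -1.   ] F [ 0.7  0.7 -2.4] w 0.413 q [0.17 0.17 1.34 0.   1.63 1.62]
```

View pics/c4.png

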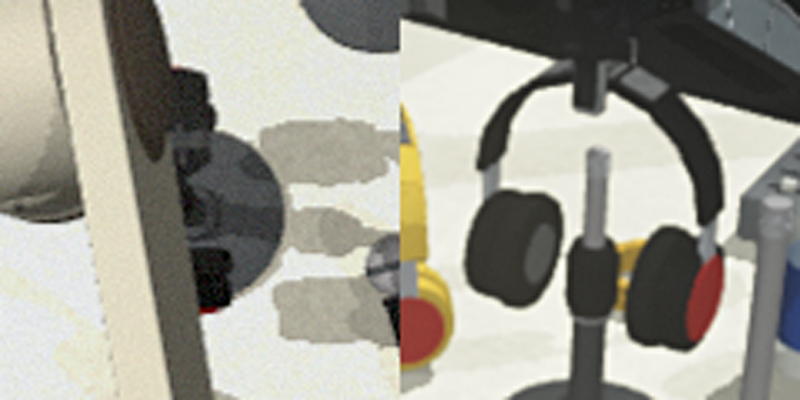

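Headphones are level in the grip and clear of the tube, whose top shows at crop (598,155). Next I carry them over to the stand.

```bash
python3 -m crank '[{"slide":[0,0,0.015],"angular":[0,0,0],"claw":-0.7},{"slide":[0,0,0.03],"angular":[0,0,0],"claw":-0.7},{"slide":[0,0,0.035],"angular":[0,0,0],"claw":-0.7},{"slide":[0,0,0.035],"angular":[0,0,0],"claw":-0.7},{"slide":[0,0,0.035],"angular":[0.03,0,0],"claw":-0.7},{"slide":[0,0,0.035],"angular":[0.04,0,0],"claw":-0.7},{"slide":[0,0,0.035],"angular":[0.04,0,0],"claw":-0.7},{"slide":[0,0,0.025],"angular":[0.03,0,0],"claw":-0.7},{"slide":[0,0,0.015],"angular":[0,0,0],"claw":-0.7},{"slide":[0,0,0],"angular":[0,0,0],"claw":-0.7}]' 45; python3 -c "
from h import *
st();plan((558,-204,270),-91)"
```

```text
time_s: 5.8
tool_pos: [585.2, -85.1, 267.8]
tool_rot: [-0.495, -0.505, -0.495, 0.505]
ft_force: [0.0, 1.3, -2.7]
width: 0.409
t 5.8 p [585.2 -85.1 267.8] jaw deg -91.1 x [-0.001  0.    -1.   ] F [ 0.   1.3 -2.7] w 0.409 q [-0.27  0.18  1.33 -0.    1.63  1.32]
jaw -91 turn [-0.0019 -0.      0.0009] slide(after turn) [-0.0022 -0.0251  0.1194] q6 1.32
jaw 89 turn [3.1397e+00 1.4000e-03 0.0000e+00] slide(after turn) [-0.0022  0.0251 -0.1194] q6 1.32
```

```bash
python3 -m crank '[{"slide":[0,-0.015,0.01],"angular":[0,0,0],"claw":-0.7},{"slide":[0,-0.01,0.025],"angular":[0,0,0],"claw":-0.7},{"slide":[0,0,0.03],"angular":[0,0,0],"claw":-0.7},{"slide":[0,0,0.03],"angular":[0,0,0],"claw":-0.7},{"slide":[0,0,0.024],"angular":[0,0,0],"claw":-0.7},{"slide":[0.01,0,0],"angular":[0,0,0],"claw":-0.7},{"slide":[0.01,0,0],"angular":[0,0,0],"claw":-0.7},{"slide":[0,0,0],"angular":[0,0,0],"claw":-0.7},{"slide":[0,0,0],"angular":[0,0,0],"claw":-0.7}]' 45; python3 -c "
from h import *
st();t=snap('top');s=snap('scene')
T=np.clip(t['frame'][170:290,350:470]*1.8,0,255).astype('uint8')
S=s['frame'][190:330,200:340]
cv2.imwrite('pics/c5.png',np.hstack([cv2.resize(i,(400,400),interpolation=2) for i in (T,S)])[:,:,::-1])"
```

```text
time_s: 6.7
tool_pos: [558.4, -200.6, 248.2]
tool_rot: [0.496, 0.504, 0.496, -0.504]
ft_force: [0.6, -0.0, -3.1]
width: 0.413
t 6.7 p [ 558.4 -200.6  248.2] jaw deg -91.0 x [-0.     0.001 -1.   ] F [ 0.6 -0.  -3.1] w 0.413 q [-0.47  0.18  1.36  0.    1.59  1.11]
```

View pics/c5.png

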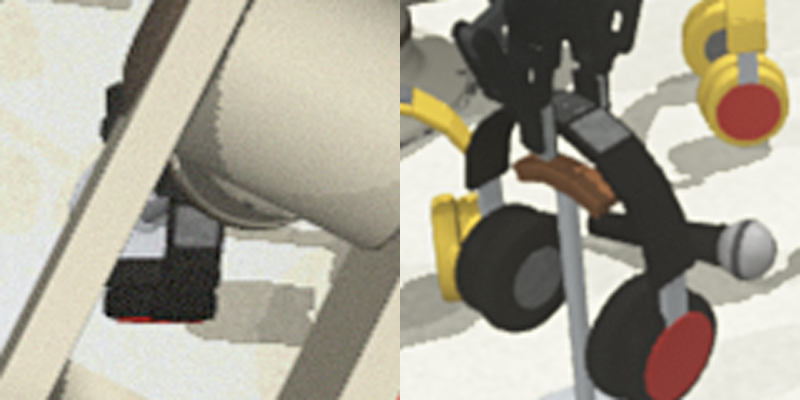

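The cradle shows between the cups under the crown (crop (565,180)). I lower most of the way and watch the force.

```bash
python3 -m crank '[{"slide":[0.005,0,0.004],"angular":[0,0,0],"claw":-0.7},{"slide":[0.01,0,0],"angular":[0,0,0],"claw":-0.7},{"slide":[0.007,0,0],"angular":[0,0,0],"claw":-0.7},{"slide":[0.002,0,0],"angular":[0,0,0],"claw":-0.7},{"slide":[0.002,0,0],"angular":[0,0,0],"claw":-0.7},{"slide":[0,0,0],"angular":[0,0,0],"claw":-0.7}]' 45; python3 -m crank '[{"slide":[0.002,0,0],"angular":[0,0,0],"claw":-0.7},{"slide":[0,0,0],"angular":[0,0,0],"claw":-0.7}]'
```

```text
time_s: 7.4
tool_pos: [558.2, -205.7, 222.1]
tool_rot: [0.495, 0.505, 0.496, -0.505]
ft_force: [-0.1, -0.5, -3.2]
width: 0.41
time_s: 7.6
tool_pos: [558.3, -205.7, 220.2]
tool_rot: [0.495, 0.505, 0.495, -0.504]
ft_force: [-0.2, -0.1, -3.3]
width: 0.412
```

```bash
python3 -m crank '[{"slide":[0.001,0,0],"angular":[0,0,0],"claw":-0.7},{"slide":[0,0,0],"angular":[0,0,0],"claw":-0.7}]'; python3 -m crank '[{"slide":[0.001,0,0],"angular":[0,0,0],"claw":-0.7},{"slide":[0,0,0],"angular":[0,0,0],"claw":-0.7}]';
```

```text
time_s: 7.8
tool_pos: [558.3, -205.7, 219.3]
tool_rot: [0.495, 0.505, 0.495, -0.504]
ft_force: [-0.7, -0.7, -2.4]
width: 0.41
time_s: 8.0
tool_pos: [558.4, -205.8, 218.8]
tool_rot: [0.496, 0.505, 0.495, -0.504]
ft_force: [-0.3, -0.6, 3.0]
width: 0.412
```

```bash
python3 -m crank '[{"slide":[0.001,0,0],"angular":[0,0,0],"claw":-0.7},{"slide":[0,0,0],"angular":[0,0,0],"claw":-0.7}]'
```

```text
time_s: 8.2
tool_pos: [558.5, -205.9, 218.8]
tool_rot: [0.496, 0.505, 0.495, -0.504]
ft_force: [-4.3, 1.3, 11.5]
width: 0.409
```

```bash
python3 -m crank '[{"slide":[-0.001,0,0],"angular":[0,0,0],"claw":-0.7},{"slide":[0,0,0],"angular":[0,0,0],"claw":-0.1},{"slide":[0,0,0],"angular":[0,0,0],"claw":0.2},{"slide":[0,0,0],"angular":[0,0,0],"claw":0.6},{"slide":[0,0,0],"angular":[0,0,0],"claw":1},{"slide":[0,0,0],"angular":[0,0,0],"claw":1},{"slide":[0,0,0],"angular":[0,0,0],"claw":1},{"slide":[0,0,0],"angular":[0,0,0],"claw":1}]'; python3 -m crank '[{"slide":[-0.01,0,0],"angular":[0,0,0],"claw":1},{"slide":[-0.02,0,0],"angular":[0,0,0],"claw":1},{"slide":[-0.03,0,0],"angular":[0,0,0],"claw":1},{"slide":[-0.03,0,0],"angular":[0,0,0],"claw":1},{"slide":[-0.03,0,0],"angular":[0,0,0],"claw":1},{"slide":[0,0,-0.03],"angular":[0,0,0],"claw":1},{"slide":[0,0,-0.04],"angular":[0,0,0],"claw":1},{"slide":[0,0,-0.04],"angular":[0,0,0],"claw":1},{"slide":[0,0,-0.04],"angular":[0,0,0],"claw":1},{"slide":[0,0,0],"angular":[0,0,0],"claw":1}]'; python3 - <<'E'
from h import *
st();t=snap('top');s=snap('scene')
T=np.clip(t['frame'][170:290,350:470]*1.8,0,255).astype('uint8')
S=s['frame'][190:330,200:340]
T2=np.clip(t['frame'][180:280,200:300]*1.8,0,255).astype('uint8')
S2=s['frame'][170:270,330:430]
g=lambda a,b:np.hstack([cv2.resize(i,(300,300),interpolation=2) for i in (a,b)])
cv2.imwrite('pics/c6.png',np.vstack([g(T,S),g(T2,S2)])[:,:,::-1])
E
```

```text
time_s: 9.0
tool_pos: [558.3, -205.7, 218.3]
tool_rot: [0.495, 0.505, 0.495, -0.505]
ft_force: [-1.0, 0.2, 0.4]
width: 0.997
time_s: 10.0
tool_pos: [560.8, -51.8, 339.7]
tool_rot: [0.497, 0.504, 0.496, -0.503]
ft_force: [-1.0, -1.4, 0.7]
width: 0.998
t 10.0 p [560.8 -51.8 339.7] jaw deg -90.8 x [ 0.001  0.001 -1.   ] F [-1.  -1.4  0.7] w 0.998 q [-0.23  0.11  1.26  0.    1.76  1.36]
```

View pics/c6.png

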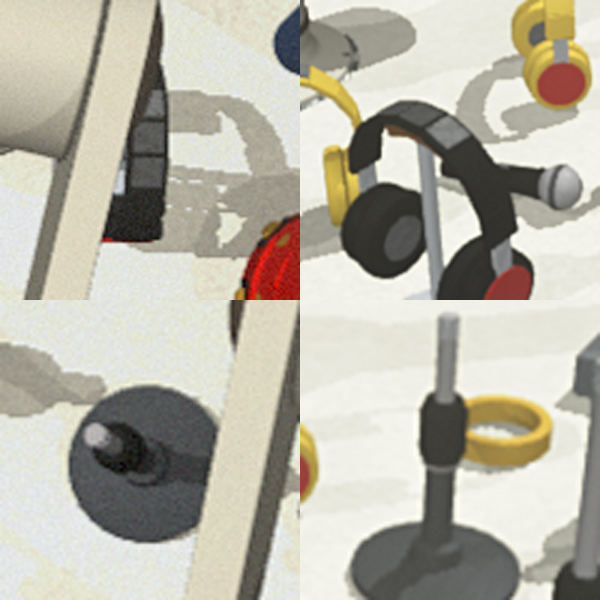

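The headphones now hang on the cradle. The bare tube's top is at top px (232.3,225.7) and scene px (379.7,176).

```bash
python3 - <<'E'
from h import *
t=snap('top');s=snap('scene')
print(tri(t,(232.3,225.7),s,(379.7,176.2)),plane(t,232.3,225.7,235),plane(s,379.7,176.2,235))
plan((561,176,330),-90.8)
E
```

```text
(array([562.10589714, 175.68917326, 229.78707456]), np.float64(3.981373601710925)) [559.90688645 173.36981493 235.        ] [569.19394451 167.87991257 235.        ]
jaw -91 turn [-0.0047  0.0002 -0.0002] slide(after turn) [ 0.0087 -0.0032 -0.2324] q6 1.35
jaw 89 turn [ 3.1369e+00 -4.0000e-04 -3.0000e-04] slide(after turn) [0.0087 0.0032 0.2324] q6 1.35
```

```bash
python3 - <<'E'
from h import *
t=snap('top');s=snap('scene')
g=t['frame'][217:235,222:246].mean(2).astype(int);print(g)
g=s['frame'][170:206:2,370:392].mean(2).astype(int);print(g)
for z in (235,190,165):print(z,proj(t,[[561,175,z]]),proj(s,[[561,175,z]]))
# base circle in top
h=t['frame'].mean(2);m=((h>18)&(h<75)).astype('uint8')*255
E
```

```text
[[124 121 119 124 125 125 114  80  47  41  41  48  47  50  48  46  44  47
   47  46  46  48  49  48]
 [123 124 121 122 125 120  92  51  43  41  49  46  48  47  48  50  50  49
   48  46  44  46  51  48]
 [122 123 124 124 119  94  55  42  46  44  42  41  46  48  46  47  49  51
   44  50  44  51  43  49]
 [122 122 121 124 110  61  42  40  42  42  39  43  45  47  47  40  37  48
   46  49  46  45  43  44]
 [123 120 124 120  91  42  44  49  77  95  93  78  35  30  29  23  22  23
   29  27  37  43  47  47]
 [123 123 123 112  63  42  62  89  98 104 100  99  75  32  21  13  19  24
   12  18  24  29  39  47]
 [123 121 117  90  45  47  73 101  99 100  99 100  92  75  47  27  23  19
   21  25  21  17  25  36]
 [122 122 111  60  45  56  84 102  98 100  99  99  97  83  53  31  25  23
   26  20  16  14  20  14]
 [123 119  93  44  45  60  88 101 100  98  96 100  91  68  63  44  35  35
   25  24  17  13  14  21]
 [124 107  63  43  47  48  82 106  99 102  99 100  83  60  60  44  42  40
   32  18  17  16  13   9]
 [127 105  47  45  43  47  53  83 101 102  94  79  71  65  55  43  44  42
   37  23  14  1
[... 1885 characters left out ...]
213 242 238 237 236 236
  236 237 237 237]
 [237 236 237 239 221 152 120 130 133 130 123 157 223 240 237 237 236 235
  234 236 236 237]
 [236 237 239 243 226 154 123 129 132 127 124 172 229 239 236 236 236 237
  237 237 235 235]
 [239 243 235 204 161 118 124 133 134 130 125 150 204 237 242 239 238 238
  239 239 240 240]
 [244 209  99  55  68 106 131 135 135 133 129  99  60  91 180 228 225 216
  204 190 185 186]
 [210  96  53  58  63  73  91 100 101  99  88  70  61  59  86 141 165 153
  138 135 132 128]]
235 [[231.55441037 225.20344744]] [[378.35272099 174.21329172]]
190 [[235.58567845 227.47736319]] [[377.35735774 192.30216673]]
165 [[237.68034558 228.65889345]] [[376.82434089 202.02515612]]
```

```bash
python3 - <<'E'
from h import *
t=snap('top');s=snap('scene')
print(tri(t,(231.3,224.2),s,(379.1,176)),plane(t,231.3,224.2,235),plane(s,379.1,176,235))
print(tri(t,(296.4,121.4),s,(433.2,190.8)))
plan((563,175,330),-90.8)
E
```

```text
(array([563.21373812, 176.03765316, 230.99460183]), np.float64(1.1265372201022716)) [563.18991893 175.57571875 235.        ] [567.55636936 167.97042547 235.        ]
(array([764.02758562,  29.62875183, 311.12779272]), np.float64(0.8221825035149309))
jaw -91 turn [-0.0055 -0.0001  0.0003] slide(after turn) [ 0.0082 -0.0012 -0.2316] q6 1.35
jaw 89 turn [3.1361e+00 4.0000e-04 1.0000e-04] slide(after turn) [0.0082 0.0012 0.2316] q6 1.35
```

```bash
python3 -m crank '[{"slide":[0,0,-0.03],"angular":[0,0,0],"claw":1},{"slide":[0,0,-0.04],"angular":[0,0,0],"claw":1},{"slide":[0,0,-0.04],"angular":[0,0,0],"claw":1},{"slide":[0,0,-0.04],"angular":[0,0,0],"claw":1},{"slide":[0,0,-0.04],"angular":[0,0,0],"claw":1},{"slide":[0,0,-0.03],"angular":[0,0,0],"claw":1},{"slide":[0,0,-0.012],"angular":[0,0,0],"claw":1},{"slide":[0,0,0],"angular":[0,0,0],"claw":1},{"slide":[0,0,0],"angular":[0,0,0],"claw":1}]'; python3 -c "
from h import *
st();plan((563,175.5,205),-90.8)"
```

```text
time_s: 11.3
tool_pos: [565.4, 175.2, 338.2]
tool_rot: [-0.495, -0.505, -0.495, 0.505]
ft_force: [-0.1, -0.7, -0.2]
width: 1.004
t 11.3 p [565.4 175.2 338.2] jaw deg -91.1 x [-0. -0. -1.] F [-0.1 -0.7 -0.2] w 1.004 q [ 0.17  0.18  1.2  -0.    1.77  1.76]
jaw -91 turn [-0.0048  0.0003  0.0002] slide(after turn) [ 0.1332 -0.0024 -0.0002] q6 1.76
jaw 89 turn [ 3.1368e+00  4.0000e-04 -5.0000e-04] slide(after turn) [0.1332 0.0024 0.0002] q6 1.76
```

```bash
python3 -m crank '[{"slide":[0.02,-0.002,0],"angular":[0,0,0],"claw":1},{"slide":[0.03,0,0],"angular":[0,0,0],"claw":1},{"slide":[0.03,0,0],"angular":[0,0,0],"claw":1},{"slide":[0.03,0,0],"angular":[0,0,0],"claw":1},{"slide":[0.02,0,0],"angular":[0,0,0],"claw":1},{"slide":[0.009,0,0],"angular":[0,0,0],"claw":1},{"slide":[0,0,0],"angular":[0,0,0],"claw":0.2},{"slide":[0,0,0],"angular":[0,0,0],"claw":-0.3},{"slide":[0,0,0],"angular":[0,0,0],"claw":-0.45},{"slide":[0,0,0],"angular":[0,0,0],"claw":-0.45}]' 25; python3 -c "
from h import *
st();t=snap('top');s=snap('scene')
T=np.clip(t['frame'][170:290,190:310]*1.8,0,255).astype('uint8')
S=s['frame'][150:230,340:420]
cv2.imwrite('pics/c7.png',np.hstack([cv2.resize(i,(400,400),interpolation=2) for i in (T,S)])[:,:,::-1])"
```

```text
time_s: 12.3
tool_pos: [563.6, 176.2, 200.4]
tool_rot: [0.496, 0.505, 0.495, -0.504]
ft_force: [-0.1, -0.1, -0.5]
width: 0.331
t 12.3 p [563.6 176.2 200.4] jaw deg -91.0 x [ 0.001  0.    -1.   ] F [-0.1 -0.1 -0.5] w 0.331 q [0.17 0.19 1.45 0.   1.5  1.76]
```

View pics/c7.png

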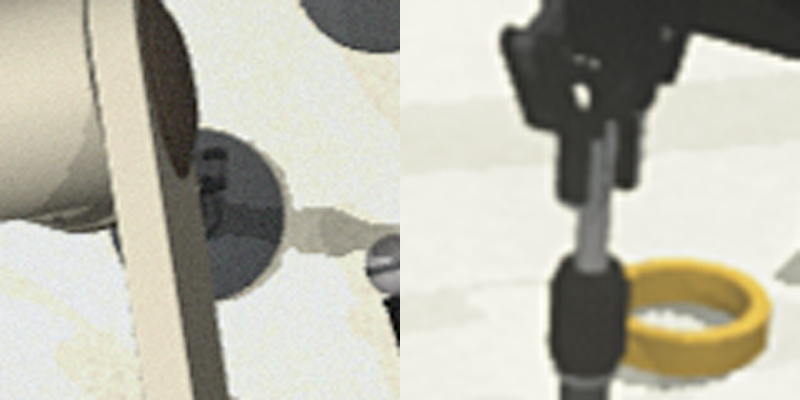

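The tube is between the fingers (crop (598,200)), roughly centred. I close slowly the rest of the way.

```bash
python3 -m crank '[{"slide":[0,0,0],"angular":[0,0,0],"claw":-0.52},{"slide":[0,0,0],"angular":[0,0,0],"claw":-0.57},{"slide":[0,0,0],"angular":[0,0,0],"claw":-0.6}]' 25;python3 -m crank '[{"slide":[0,0,0],"angular":[0,0,0],"claw":-0.63},{"slide":[0,0,0],"angular":[0,0,0],"claw":-0.7},{"slide":[0,0,0],"angular":[0,0,0],"claw":-1},{"slide":[0,0,0],"angular":[0,0,0],"claw":-1},{"slide":[0,0,0],"angular":[0,0,0],"claw":-1}]' 25
```

```text
time_s: 12.7
tool_pos: [563.2, 176.3, 199.3]
tool_rot: [0.495, 0.505, 0.496, -0.505]
ft_force: [0.6, -0.3, 1.1]
width: 0.202
time_s: 13.2
tool_pos: [563.2, 176.3, 199.4]
tool_rot: [0.495, 0.505, 0.495, -0.504]
ft_force: [-0.6, 1.0, 2.2]
width: 0.175
```

```bash
python3 -m crank '[{"slide":[0,0,0],"angular":[0,0,0],"claw":-1},{"slide":[-0.003,0,0],"angular":[0,0,0],"claw":-1},{"slide":[-0.005,0,0],"angular":[0,0,0],"claw":-1},{"slide":[-0.005,0,0],"angular":[0,0,0],"claw":-1},{"slide":[0,0,0],"angular":[0,0,0],"claw":-1}]' 40;python3 -m crank '[{"slide":[-0.005,0,0],"angular":[0,0,0],"claw":-1},{"slide":[-0.007,0,0],"angular":[0,0,0],"claw":-1},{"slide":[-0.008,0,0],"angular":[0,0,0],"claw":-1},{"slide":[0,0,0],"angular":[0,0,0],"claw":-1}]'
```

```text
time_s: 13.7
tool_pos: [563.5, 176.3, 213.3]
tool_rot: [0.496, 0.505, 0.495, -0.504]
ft_force: [0.3, -0.2, -2.0]
width: 0.176
time_s: 14.1
tool_pos: [563.6, 176.4, 233.9]
tool_rot: [0.496, 0.505, 0.495, -0.504]
ft_force: [0.1, 0.2, -2.1]
width: 0.176
```

```bash
python3 - <<'E'
from h import *
t=snap('top','t9.png');s=snap('scene','s9.png')
print(s['frame'][182:204,423:444].mean(2).astype(int))
T=np.clip(t['frame'][112:187,272:332]*1.8,0,255).astype('uint8')
print(t['frame'][114:132,286:308].mean(2).astype(int))
S=s['frame'][180:355,380:460]
cv2.imwrite('pics/c9.png',np.hstack([cv2.resize(T,(440,550),interpolation=2),cv2.resize(S,(251,550),interpolation=2)])[:,:,::-1])
E
```

```text
[[237 238 238 240 234 180 128 117 120 123 118 113 113 109  98  84  85  89
  138 142 143]
 [236 237 240 234 178 128 118 122 124 122 122 138 175 182 149 134 104  79
  102 111 119]
 [238 241 235 185 135 126 129 131 127 122 122 154 204 220 220 205 145 110
  103  86  97]
 [241 235 188 140 130 133 128 110  89  82  94 143 182 189 193 180 139 129
  120 109 113]
 [234 186 140 132 134 135 132 121 112  99  87 133 163 162 160 142 114 123
  122 129 129]
 [188 142 132 136 136 135 136 134 131 119  91 102 119 127 132 108  76  80
   91 110 120]
 [132 126 132 135 136 135 135 141 152 151 138 130 127 124 127 118 111 112
  109 101 105]
 [101 110 118 120 123 134 157 173 178 179 178 174 171 157 141 131 130 131
  133 132 137]
 [ 91  97 101 101 103 122 163 185 187 187 189 188 188 183 165 133 131 135
  141 149 153]
 [ 91  96  96  96 101 113 136 169 184 187 186 189 188 183 160 129 133 142
  150 152 158]
 [ 94  97  96  97 101 108 114 132 146 157 158 157 155 143 132 127 135 145
  150 155 159]
 [ 94  97  97  97 103 113 118 122 130 132 135 131 128 130 139 124 135 141
  146 151 159]
 [ 93  95  94  95  99 111 125 12
[... 1833 characters left out ...]
7  95  84  63  59  56  64  62
   71  82  85  85]
 [ 87  89  89  90  89  88  84  83  71  71  70  65  61  59  66  81  90  89
   91  94  90  94]
 [ 94  94  94  94  92  93  86  82  93  80  57  65  68  64  58  80  95  91
   92  94  91  92]
 [ 91  91  87  87  87  85  88  80  73  77  76  64  65  52  53  79  92  87
   85  88  86  88]
 [120 118 118 116 119 118 120 103  56  51  56  49  49  45  59 100 119 116
  117 118 117 118]
 [125 126 125 128 128 127 129 115  66  40  38  42  42  45  54 100 131 126
  125 126 128 128]
 [127 124 124 123 125 124 123 112  73  39  41  37  44  42  40  90 131 124
  127 125 127 126]
 [125 124 126 126 126 124 126 124  96  36  38  40  44  42  43  78 121 126
  123 126 124 125]]
```

View pics/c9.png

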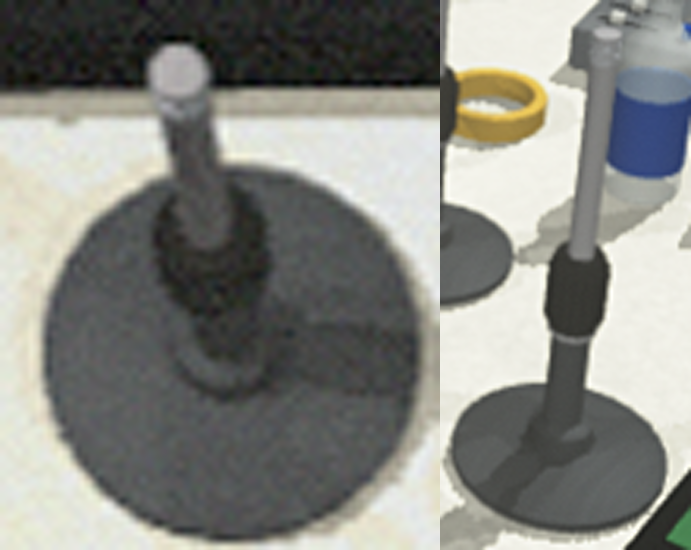

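```bash
python3 - <<'E'
from h import *
c=cv2.imread('pics/c6.png')
g=c[300:600,300:600].mean(2)  # scene crop x3, origin (330,170)
print('mic tube scene col 379', [(round(170+(y+.5)/3-.5,1),int(g[y,146:150].mean())) for y in range(6,27)])
t=snap('top');s=snap('scene')
S=s['frame'].mean(2)
print('collar rim mic col 377',[(v,int(S[v,372:384].mean())) for v in range(196,210)],)
for v in (174.8,175.2,175.6):print(v,tri(t,(231.3,224.2),s,(379.1,v)))
for u,v,a,b in((296,121.1,433.1,190.3),(296,121.1,433.1,190.6),(296.2,121.1,433.1,190.3)):print(tri(t,(u,v),s,(a,b)))
# other stand: base ellipse in both views
def ell(f,box,lo,hi):
    x,y,w,h=box;m=cv2.inRange(f[y:y+h,x:x+w].mean(2),lo,hi);m=cv2.morphologyEx(m,cv2.MORPH_OPEN,np.ones((3,3)))
    c=max(cv2.findContours(m,0,1)[0],key=cv2.contourArea);return c[:,0]+[x,y]
c=ell(t['frame'],(270,130,65,60),20,72)
w=np.array([plane(t,u,v,13)[:2] for u,v in c])
x0=w.mean(0)
for _ in range(5):
    k=np.abs(np.linalg.norm(w-x0,axis=1)-70)<4;q=w[k];A=np.c_[2*q,np.ones(len(q))];r=np.linalg.lstsq(A,(q**2).sum(1),rcond=None)[0];x0=r[:2]
print('other base',x0,np.sqrt(r[2]+x0@x0),len(q))
for h in(112,165,305,311,317):print(h,'top',proj(t,[[*x0,h]]),'scene',proj(s,[[*x0,h]]))
E
```

```text
mic tube scene col 379 [(171.7, 240), (172.0, 239), (172.3, 238), (172.7, 236), (173.0, 230), (173.3, 221), (173.7, 212), (174.0, 202), (174.3, 195), (174.7, 193), (175.0, 187), (175.3, 178), (175.7, 170), (176.0, 162), (176.3, 155), (176.7, 152), (177.0, 149), (177.3, 148), (177.7, 148), (178.0, 148), (178.3, 146)]
collar rim mic col 377 [(196, 174), (197, 175), (198, 176), (199, 177), (200, 161), (201, 125), (202, 101), (203, 92), (204, 74), (205, 60), (206, 59), (207, 59), (208, 59), (209, 59)]
174.8 (array([563.04982272, 175.57582139, 233.99322861]), np.float64(0.6475646015363058))
175.2 (array([563.10439007, 175.72962261, 232.99476885]), np.float64(0.8070392480953346))
175.6 (array([563.15902849, 175.88356649, 231.99522708]), np.float64(0.9666966968310702))
(array([763.9580507 ,  30.13940595, 311.99839152]), np.float64(0.0767623080410157))
(array([764.08659676,  30.14042841, 311.47356482]), np.float64(0.1956451645907198))
(array([764.00931022,  29.7849979 , 312.12135716]), np.float64(0.1424302074318489))
other base [761.71655413  29.91708449] 68.56667219201238 142
112 top [[301.35457627 149.39580893]] scene [[421.00021146 282.25361051]]
165 top [[300.15351628 143.15232101]] scene [[423.62966831 259.80180321]]
305 top [[296.34108933 123.33410668]] scene [[431.46709129 193.60152115]]
311 top [[296.15261744 122.35436874]] scene [[431.83600642 190.51136214]]
317 top [[295.96175253 121.3621911 ]] scene [[432.20793402 187.39828401]]
```

```bash
python3 -m crank '[{"slide":[-0.005,0,0],"angular":[0,0,0],"claw":-1},{"slide":[-0.008,0,0],"angular":[0,0,0],"claw":-1},{"slide":[-0.008,0,0],"angular":[0,0,0],"claw":-1},{"slide":[-0.008,0,0],"angular":[0,0,0],"claw":-1},{"slide":[-0.007,0,0],"angular":[0,0,0],"claw":-1},{"slide":[-0.004,0,0],"angular":[0,0,0],"claw":-1},{"slide":[-0.002,0,0],"angular":[0,0,0],"claw":-1},{"slide":[0,0,0],"angular":[0,0,0],"claw":-1},{"slide":[0,0,0],"angular":[0,0,0],"claw":-1},{"slide":[0,0,0],"angular":[0,0,0],"claw":-1}]'; python3 - <<'E'
from h import *
st();t=snap('top');s=snap('scene','s10.png')
T=np.clip(t['frame'][100:340,140:460]*1.8,0,255).astype('uint8')
S=s['frame'][120:360,140:460]
cv2.imwrite('pics/c10.png',np.hstack([cv2.resize(i,(400,300),interpolation=2) for i in(T,)]+[cv2.resize(S,(400,300),interpolation=2)])[:,:,::-1])
cv2.imwrite('pics/c10.png',np.vstack([np.hstack([cv2.resize(T,(400,300)),cv2.resize(S,(400,300))]),np.hstack([cv2.resize(s['frame'][130:220,340:460],(400,300),interpolation=2),cv2.resize(s['frame'][200:290,330:450],(400,300),interpolation=2)])])[:,:,::-1])
E
```

```text
time_s: 15.3
tool_pos: [563.1, 176.3, 274.0]
tool_rot: [-0.495, -0.504, -0.496, 0.505]
ft_force: [-0.1, 0.2, -1.3]
width: 0.17
t 15.3 p [563.1 176.3 274. ] jaw deg -91.0 x [-0.  0. -1.] F [-0.1  0.2 -1.3] w 0.17 q [0.17 0.17 1.33 0.   1.64 1.76]
```

View pics/c10.png

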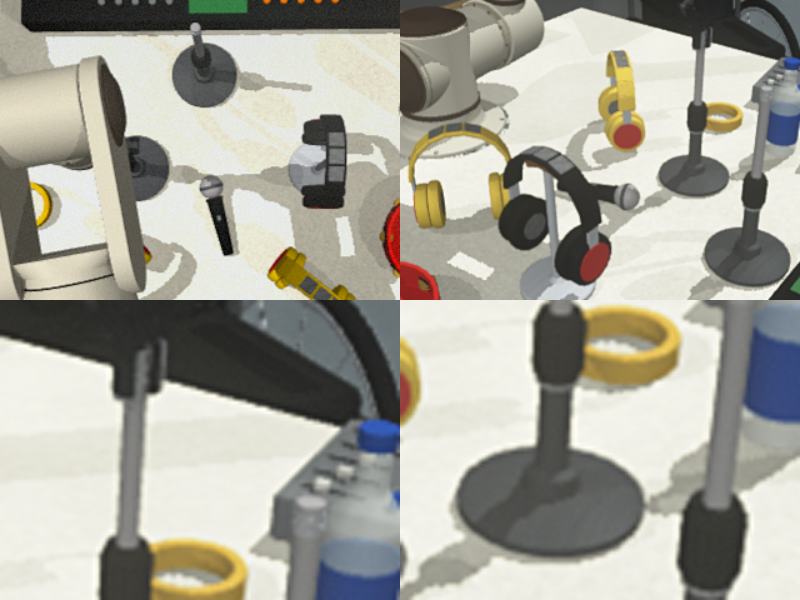

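The tube is up in the fingers (crop (130,370)), the base is standing where it was, and the headphones hang on the cradle. The lift so far is 75 mm, so 2.5 mm more is needed.

```bash
python3 -m crank '[{"slide":[-0.0025,0,0],"angular":[0,0,0],"claw":-1},{"slide":[0,0,0],"angular":[0,0,0],"claw":-1},{"slide":[0,0,0],"angular":[0,0,0],"claw":-1},{"slide":[0,0,0],"angular":[0,0,0],"claw":-1}]'; python3 - <<'E'
from h import *
z=[]
for _ in range(6):
    s=snap('scene');z.append(pose()[0])
z=np.array(z);print(z.mean(0),z.std(0));st()
# tube slip check: visible tube/finger; base shift check vs. start of lift
a=cv2.imread('pics/s9.png').astype(int)[:,:,::-1];b=s['frame'].astype(int)
d=np.abs(a-b).max(2)>40;ys,xs=np.where(d[205:360,330:470]);print('changed px near bases',len(ys), (xs.min()+330,xs.max()+330,ys.min()+205,ys.max()+205) if len(ys) else '')
E
```

```text
time_s: 15.8
tool_pos: [563.2, 176.3, 276.8]
tool_rot: [0.495, 0.505, 0.495, -0.504]
ft_force: [-0.6, 1.1, -2.2]
width: 0.176
[563.20393202 176.25807148 276.79756176] [0.01226659 0.01158972 0.00417396]
t 16.1 p [563.2 176.3 276.8] jaw deg -91.0 x [-0.  0. -1.] F [ 0.2 -0.8 -2.6] w 0.174 q [0.17 0.17 1.32 0.   1.65 1.76]
changed px near bases 4 (np.int64(330), np.int64(331), np.int64(291), np.int64(292))
```

Lift is 77.4 mm, so the tube top is at about 312.4 mm. Neither base has moved and the tube's weight is still in the grip.

```bash
python3 -c "
from cell import manip
print(manip.hand_in())"
```

```text
the job is handed in; nothing more can be done
None
```

The headphones now hang on the headphone stand's wooden cradle. The gripper is holding the mic stand's inner tube about 77.4 mm up. I handed the job in at about 16 s on the robot's clock.

- **Headphones:** I lifted them off by the crown and carried them across above the handheld mic. I lowered them onto the cradle until the force showed contact, then let go. The last picture shows the band on the cradle with a cup on each side of the post.
- **Tube height:** its top works out at about 312.4 mm, from 235 mm plus the lift. I could not see it directly because the fingers hide it, so this assumes the tube has not slipped in the grip.
- **Other stand's top:** the two cameras together put it at about 312 to 313 mm. The top camera alone suggested about 318 mm, but one pixel there is about 6 mm, so I gave it little weight. The height match should be good to about 2 mm.
- **Grip and stands:** the tube is held with a 40 N grip, and its weight (about 2.5 N) still shows on the wrist. Comparing pictures from before and after the last part of the lift shows no shift in either mic stand's base.
- **Other objects:** I did not run a separate check on the other bystanders. The pictures show nothing disturbed, and the highest force I read was about 12 N, when the headphones met the cradle.

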